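Find the cobbler's cash-box key

TASK

Unlock the red cash box: only one of the three keys in the wooden key stand turns its lock, and nobody remembers which, so try them one after another, pushing each fully home and turning it clockwise. Leave the right key fully home in the lock, turned clockwise as far as it goes; any key that you tried in vain goes back upright into a slot of the stand. Leave everything else on the bench alone.

Things in the scene. Friction and masses are not known exactly. Their poses are not given: they have to be found in the camera images.
- cash_box: red cash box fixed to the bench, 65 mm high; origin under the lock's axis; it extends 55 mm to -x, 105 mm to +x and 105 mm to each y side of it; z up. Hidden wards in it fit one of the three keys, a different one each time: the right key turns freely to the stop, a wrong one jams hard after about 0.3 rad of turn.
- lock_face (a point): centre of the flat round face of the lock: a steel boss 55 mm across on the lid, its face 75 mm above the bench; axes as the box's, z up. In its 30 mm opening, 2 mm below the face, sits the brass plug with the keyhole: while locked, a slot 26 mm long along y and 8 mm wide along x, its rim bevelled by 2 mm.
- lock (a joint): turn of the brass plug, rad: 0 = locked (start), slot along the box's y; rises turning clockwise seen from above; stop at 0.65 = unlocked. Light friction 0.04 N m; stays where left. The key has about 0.17 rad play each way; with a wrong key it stays under 0.35. No key turns unless fully home (collar on the lock face within 1.5 mm). A turned key cannot be pulled out until turned back.
- key_stand: fixed wooden block, 50 mm (x) by 170 mm (y) by 50 mm high, origin at the centre of its underside, z up. Three slots through its top, each 11 mm wide (x) by 28 mm long (y), rims bevelled 2 mm, at y = -55, 0 and +55 mm; one key stands in each, which key in which slot varies.
- key_a_grip (a point): centre of the blue plastic head of a 90 mm long, 100 g key that stands upright, head up. Axes: z up along the key, x through the head's 12 mm thickness (grasp across this), y across its 34 mm width. The head is 34 mm high, 17 mm above and below this point. The underside of the key's collar lies 29 mm below this point.
- key_a_collar (a point): centre of the underside of the blue key's steel collar (36 mm across, 4 mm thick), same axes; it rests on the stand's top or, key home, on the lock face. Below it the blade: 44 mm long, 22 mm wide along y, 5 mm thick, both edges alike (goes in either way round), code notch at its tip, 0 to 8 mm above the tip.
- key_b_grip (a point): centre of the yellow plastic head of a 90 mm long, 100 g key that stands upright, head up. Axes: z up along the key, x through the head's 12 mm thickness (grasp across this), y across its 34 mm width. The head is 34 mm high, 17 mm above and below this point. The underside of the key's collar lies 29 mm below this point.
- key_b_collar (a point): centre of the underside of the yellow key's steel collar (36 mm across, 4 mm thick), same axes; it rests on the stand's top or, key home, on the lock face. Below it the blade: 44 mm long, 22 mm wide along y, 5 mm thick, both edges alike (goes in either way round), code notch 8.5 to 15.5 mm above its tip.
- key_c_grip (a point): centre of the green plastic head of a 90 mm long, 100 g key that stands upright, head up. Axes: z up along the key, x through the head's 12 mm thickness (grasp across this), y across its 34 mm width. The head is 34 mm high, 17 mm above and below this point. The underside of the key's collar lies 29 mm below this point.
- key_c_collar (a point): centre of the underside of the green key's steel collar (36 mm across, 4 mm thick), same axes; it rests on the stand's top or, key home, on the lock face. Below it the blade: 44 mm long, 22 mm wide along y, 5 mm thick, both edges alike (goes in either way round), code notch 16 to 23 mm above its tip.
- shoe: bystander to be left alone: black shoe, 270 mm; origin at its underside.
- glue_bottle: bystander to be left alone: white bottle, 60 mm across, 160 mm high; origin at its underside.
- yellow_bottle: bystander to be left alone: yellow bottle, 52 mm across, 140 mm high; origin at its underside.
- hammer: bystander to be left alone: hammer lying on the bench; origin at its underside.
- polish_tin: bystander to be left alone: flat dark tin, 72 mm across, 26 mm high; origin at its underside.
- brush: bystander to be left alone: brush lying on the bench; origin at its underside.
- tack_cup: bystander to be left alone: small blue cup, 54 mm across, 35 mm high, nearest to the robot; origin at its underside.
Mind the look-alikes: they are no part of the job. What is shaped like the part that bears key_a_grip but orange or turquoise is not meant.

How it is judged:
By the outcome, as a careful person would: the job done as asked, in the order asked, and still so for the second after the job is handed in, with the robot touching nothing.
It also fails if it takes over 72 s, if anything falls off the work surface, if the arm or the gripper's body presses on something with over 40 N, if the wrist force passes 120 N, or if a joint passes its speed limit or range.

ROBOT

A 7-joint arm with a two-finger parallel gripper is mounted at the origin on the work surface. World frame = base frame: x ahead of the robot, y to its left, z up, the work surface at z = 0. Lengths are in m, angles in rad, forces in N, time in s.
With the tool pointing down it reaches from about 0.4 to 0.875 m from the base axis. Payload 4.4 kg.
Tool frame: the origin (TCP) lies midway between the tips of the shut fingers; the grasp point (between the pads) lies 19 mm behind it; z points along the fingers, y is the direction in which the jaws open and shut (so a half turn about z gives the same grasp; the last joint's range is limited). The gripper opens to 85 mm and grips with 20 to 120 N. Pads are 22 mm wide; open, the fingers measure 114 mm over their backs; the gripper's body (76 mm by 85 mm) begins 54 mm behind the grasp point. The pads swing forward as they close: fully open they stand 13 mm farther back than shut.
Start: joints at [-1.174, 0.628, 0.038, 1.517, -0.027, 0.996, -0.02], TCP at [0.29, 0.582, 0.231] pointing down, gripper open.
Joint ranges: [-3.06, 3.06], [-0.37, 2.12], [-1.25, 1.32], [0.18, 2.47], [-1.1, 4.24], [0.23, 1.98], [-2.94, 2.94]. Speed limits (rad/s): [2.57, 2.57, 3.14, 3.14, 3.14, 3.14, 3.14].

INTERFACE

Orientations are given as a unit quaternion [w, x, y, z].
In Python, from station import manip gives the robot as it stands.
- The arm moves only by the shell command python3 -m inch 'ROWS' [FORCE]. ROWS is JSON, one flat list of numbers, 5 for each row, row after row: the shift along the tool's x, y, z in mm, then the turn about the tool's z in degrees, then the gripper's target within -1 to 1 (fully open at 1, half-way at 0, shut at -1). In form: [x, y, z, roll, fingers, x, y, z, roll, fingers, ...]. A call has 1 to 10 rows; each row is the pose to reach, as a shift and turn from the pose commanded when the call began, along the tool's axes at that moment; what a row does not reach only later rows make up. A row lasts 1/12 s, in which the tool goes at most 41.7 mm and 7.16 degrees, less where a joint would pass 70% of its speed; a pose out of reach is approached as far as the arm can. A call with a gripper value outside its range is refused whole. The fingers move at their own pace and stop on an object; FORCE is the grip in N (left out, the last holds). Time passes only in rows, so rows that repeat a pose let the fingers close. It gives the time, the measured TCP pose, the force and the opening at its end, in the units of the state.
- manip.get_state(): the state, without advancing time (a new reading comes with each control period).
- manip.read_camera(name): name is "side" or "top" or "wrist"; returns the picture (420x560x3 uint8, red, green, blue); there is no depth.
- manip.get_calibration(name): a dict with "mtx" (3x3 intrinsics, pixels), "R" (3x3) and "t" (3): a world point X has camera coordinates R X + t; the wrist camera has in their place "hand_eye" (4x4, takes a point from camera to tool coordinates, whose origin is the TCP and whose axes are the flange's). Camera axes: x right, y down, z forward; pixel columns grow to the right and rows downward; lengths in m; the calibration is good to about 2 mm. A picture is of the moment at which its call begins: read the wrist's pose just before it. get_calibration takes no time and is no camera call.
- manip.hand_in(): hands the job in, once; it reports no verdict.
The state is a dict: "time_s": time; "qpos": joint angles; "joint_vel": joint speeds; "tau": joint torques, N m; "tcp_pos": TCP position; "tool_rot": TCP orientation; "ft_force": force on the tool from outside, world axes, zero at the start; "wrist_torque": the same for the moment, N m; "grip_width": finger opening in m.
Only numpy, scipy, OpenCV 4.12 (cv2) and the standard library are available. Lean on these libraries where they do the work, as an engineer would, in place of code of your own. Each camera call takes 0.05 s, during which the arm holds its last target.

## Working session

There is one attempt and no reset: what is moved stays moved. The work goes in short steps, Python scripts to look and compute and a shell command to move; the robot and the scene stay as the last step left them, time stands still between calls to the robot, and variables do not carry over. Pictures are saved under pics/ and viewed, and the job is handed in when it is done.

```bash
mkdir -p pics; ls; python3 - <<'E'
from station import manip
import cv2, numpy as np
np.set_printoptions(precision=4,suppress=True)
s=manip.get_state(); print(s)
for n in ("side","top","wrist"):
    im=manip.read_camera(n); cv2.imwrite(f"pics/{n}0.png",im[:,:,::-1])
    c=manip.get_calibration(n); print(n,{k:np.array(v).tolist() for k,v in c.items()})
E
```

```text
pics
{'time_s': 0.0, 'qpos': array([-1.1738,  0.6293,  0.0384,  1.5184, -0.027 ,  0.9963, -0.02  ]), 'joint_vel': array([-0.0004,  0.0002,  0.0006, -0.0001, -0.0003,  0.0008,  0.0004]), 'tau': array([  0.0009, -56.3385,   1.2267, -19.3446,   0.0111,   0.0107,
        -0.    ]), 'tcp_pos': array([0.2899, 0.5811, 0.2304]), 'tool_rot': array([-0.0002,  0.2293,  0.9733, -0.0009]), 'ft_force': array([ 0.1564, -0.8966, -0.9894]), 'wrist_torque': array([ 0.0629, -0.0094, -0.0381]), 'grip_width': 0.08527373404195208}
side {'mtx': [[389.7074077964168, 0.0, 284.6431848967013], [0.0, 389.7074077964168, 208.19444613538488], [0.0, 0.0, 1.0]], 'R': [[-0.9511611735740224, -0.30797449064165305, -0.021074510653947172], [-0.1414140211277166, 0.4953982544357016, -0.857077968524772], [0.2743984265876513, -0.8122390550915871, -0.5147554962019804]], 't': [0.5274154614983761, 0.13509885391997675, 0.9021036925847363]}
top {'mtx': [[404.9897352254124, 0.0, 284.2727517148787], [0.0, 404.9897352254124, 207.36614147617786], [0.0, 0.0, 1.0]], 'R': [[-0.010813677782636559, -0.9998210415853473, 0.01552253767928175], [-0.991879305326132, 0.008757918197888136, -0.12688082019985966], [0.12672216869420808, -0.016768532196662616, -0.9917965054835627]], 't': [0.022312502439215752, 0.5412481557971431, 1.3446914785193413]}
wrist {'mtx': [[290.5045615117421, 0.0, 277.6914200573463], [0.0, 290.5045615117421, 210.2044580570226], [0.0, 0.0, 1.0]], 'hand_eye': [[0.0013917822867242585, -0.950917782009878, -0.30944051900078856, 0.07925460621743907], [0.9999989622646955, 0.0014385952882723456, 7.689685166613696e-05, -0.0013880067469006496], [0.0003720370890050813, -0.3094403049071139, 0.9509187974203653, -0.14235850728682872], [0.0, 0.0, 0.0, 1.0]]}
```

View pics/top0.png

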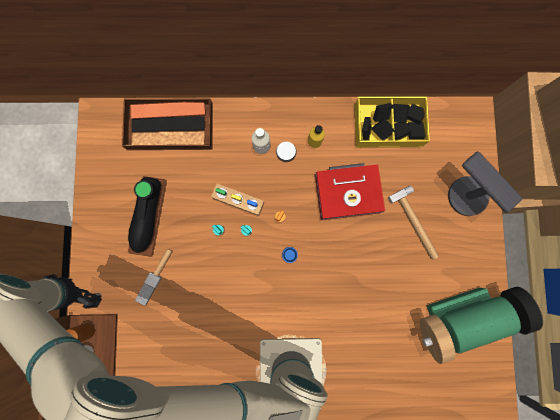

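View pics/side0.png

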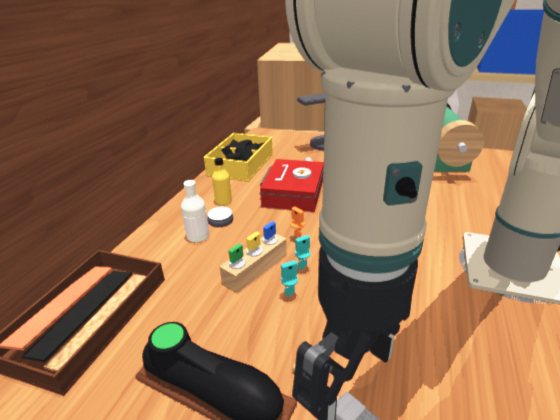

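View pics/wrist0.png

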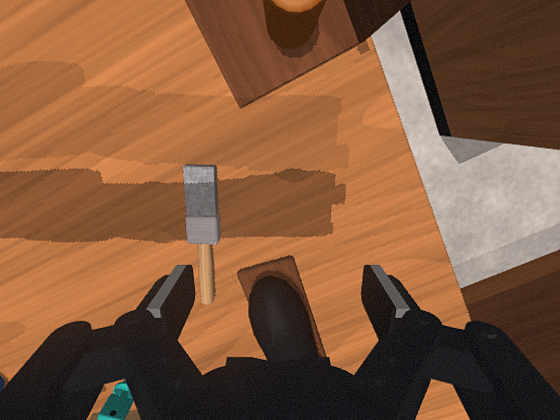

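Top view: the wanted heads are green (221,191), yellow (236,197) and blue (252,203), all in the wooden stand. The look-alikes are orange (280,216) and turquoise (218,230) and (246,230), and the lock is at (352,198). Also yellow but not a key: the yellow bottle (317,136).

```bash
cat > h.py <<'E'
from station import manip
import cv2, numpy as np
from scipy.spatial.transform import Rotation as Ro
np.set_printoptions(precision=4,suppress=True)
def rot(s):
    q=s['tool_rot']; return Ro.from_quat([q[1],q[2],q[3],q[0]]).as_matrix()
def cam(n,s=None):
    c=manip.get_calibration(n); K=np.array(c['mtx'])
    if n!='wrist': return K,np.array(c['R']),np.array(c['t'])
    H=np.array(c['hand_eye']); T=np.eye(4); T[:3,:3]=rot(s); T[:3,3]=s['tcp_pos']
    W=np.linalg.inv(T@H); return K,W[:3,:3],W[:3,3]
def plane(C,uv,z):
    K,R,t=C; uv=np.atleast_2d(np.array(uv,float))
    d=(R.T@np.linalg.inv(K)@np.c_[uv,np.ones(len(uv))].T).T; o=-R.T@t
    return o+d*((z-o[2])/d[:,2])[:,None]
def proj(C,X):
    K,R,t=C; p=K@(R@np.atleast_2d(X).T+t[:,None]); return (p[:2]/p[2]).T
def tri(obs):
    A=np.zeros((3,3));b=np.zeros(3)
    for C,uv in obs:
        K,R,t=C;d=R.T@np.linalg.inv(K)@np.r_[uv,1];d/=np.linalg.norm(d);P=np.eye(3)-np.outer(d,d)
        A+=P;b+=P@(-R.T@t)
    return np.linalg.solve(A,b)
# hsv ranges
RNG={'blue':((105,120,40),(130,255,255)),'yellow':((22,120,90),(34,255,255)),'green':((50,120,40),(75,255,255)),'red':((0,200,90),(4,255,255))}
def blobs(im,c,amin=8):
    hsv=cv2.cvtColor(im,cv2.COLOR_RGB2HSV); m=cv2.inRange(hsv,*RNG[c])
    if c=='red': m|=cv2.inRange(hsv,(176,180,90),(180,255,255))
    n,l,st,ce=cv2.connectedComponentsWithStats(m)
    return [(st[i,4],ce[i].round(1),l==i) for i in np.argsort(-st[:,4]) if i and st[i,4]>=amin]
E
python3 - <<'E'
from h import *
for n in('top','side'):
    im=cv2.imread(f'pics/{n}0.png')[:,:,::-1].copy();C=cam(n)
    for c in RNG:
        for a,ce,_ in blobs(im,c)[:5]: print(n,c,a,ce,plane(C,ce,.096 if n=='top' else .096)[0])
C=cam('top');print('lock',plane(C,(352,198),.075))
print(plane(C,[(214,184),(264,203),(211,197),(261,214)],.05))
print(plane(C,[(316,172),(379,165),(385,211),(321,219)],.065))
for k,s0 in (('shoe',(145,215)),):print(plane(C,s0,0.03))
im=cv2.imread('pics/top0.png');cv2.imwrite('pics/t1.png',cv2.resize(im[120:270,190:400],None,fx=3.8,fy=3.8,interpolation=cv2.INTER_CUBIC))
E
```

```text
top blue 645 [552.4 290. ] [ 0.2593 -0.8374  0.096 ]
top blue 178 [289.4 254.4] [0.3815 0.0032 0.096 ]
top blue 34 [251.6 202.7] [0.5498 0.1241 0.096 ]
top yellow 1833 [387.  120.6] [ 0.8241 -0.33    0.096 ]
top yellow 203 [315.1 138. ] [ 0.7654 -0.0871  0.096 ]
top yellow 77 [391.8 118.4] [ 0.8317 -0.3465  0.096 ]
top yellow 36 [235.8 196.7] [0.57   0.1755 0.096 ]
top yellow 10 [408.2 120.9] [ 0.8227 -0.4015  0.096 ]
top green 196 [142.7 188.9] [0.5982 0.4779 0.096 ]
top green 36 [220.4 191.1] [0.5889 0.2257 0.096 ]
top red 1611 [348.4 191.2] [ 0.5851 -0.1927  0.096 ]
side blue 2937 [514.5  43.8] [-0.4054 -2.7685  0.096 ]
side blue 146 [269.1 230. ] [0.5416 0.1475 0.096 ]
side yellow 1988 [234.8 164.3] [ 0.7643 -0.1595  0.096 ]
side yellow 153 [252.9 240.2] [0.5621 0.1946 0.096 ]
side yellow 19 [232.7 149.6] [ 0.8194 -0.2651  0.096 ]
side green 657 [167.2 335.6] [0.5965 0.4781 0.096 ]
side green 168 [235.5 252.6] [0.5804 0.2459 0.096 ]
side red 45 [273.7 200.2] [0.5764 0.0166 0.096 ]
side red 45 [307.8 204.1] [0.4875 0.0118 0.096 ]
side red 34 [287.1 203.9] [0.5378 0.0251 0.096 ]
side red 22 [294.6 199.6] [ 0.5259 -0.0009  0.096 ]
side red 18 [276.1 190.3] [ 0.5879 -0.0355  0.096 ]
lock [[ 0.5656 -0.2077  0.075 ]]
[[0.6212 0.2541 0.05  ]
 [0.5549 0.0854 0.05  ]
 [0.5768 0.2636 0.05  ]
 [0.5177 0.0956 0.05  ]]
[[ 0.6567 -0.0907  0.065 ]
 [ 0.6793 -0.3049  0.065 ]
 [ 0.5223 -0.3186  0.065 ]
 [ 0.4975 -0.1041  0.065 ]]
[[0.5201 0.4893 0.03  ]]
```

View pics/t1.png

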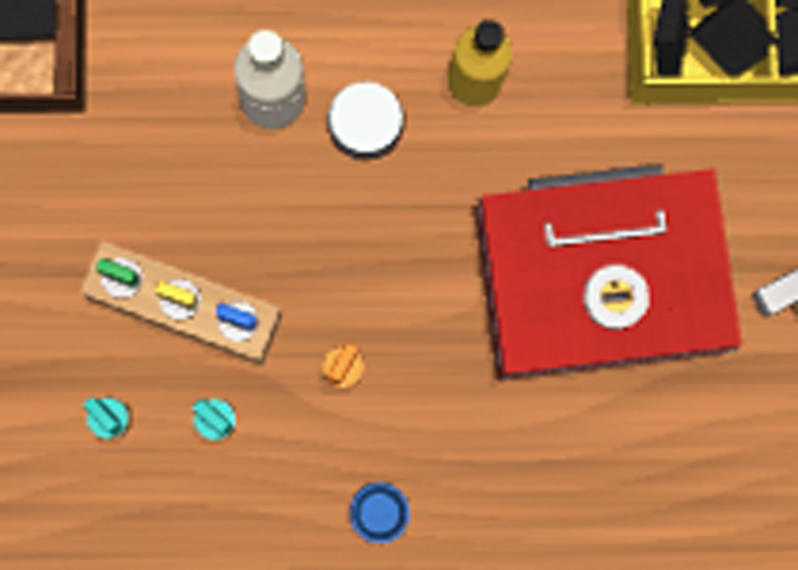

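The crop shows the green, yellow and blue keys in the stand, with the orange and turquoise pieces standing loose on the bench. I'll hover over the stand for a close wrist view.

```bash
cat >> h.py <<'E'
def delta(tx,ty,tz,yaw=None,verbose=True):
    """yaw (deg): direction of tool +y in the world (mod 180). prints the row shift/turn"""
    s=manip.get_state();R=rot(s);d=R.T@(np.array([tx,ty,tz])-s['tcp_pos'])*1000
    cur=np.degrees(np.arctan2(R[1,1],R[0,1]));roll=0
    if yaw is not None:
        roll=-((yaw-cur+90)%180-90)  # tool z down: positive roll = negative world yaw
    print('shift mm',d.round(1),'roll',round(roll,1),'cur yaw',round(cur,1),'tilt',(R[:,2]).round(4),'q7',round(s['qpos'][6],2))
E
python3 - <<'E'
from h import *
print(rot(manip.get_state()))
delta(.57,.175,.24,-21)
C=cam('top');
for c,uv in dict(tq1=(218,230),tq2=(246,230),orange=(280,216)).items(): print(c,plane(C,uv,.05))
E
```

```text
[[-0.8948  0.4465 -0.0006]
 [ 0.4465  0.8948 -0.0013]
 [-0.     -0.0015 -1.    ]]
shift mm [-431.9 -238.5   -9.1] roll 84.5 cur yaw 63.5 tilt [-0.0006 -0.0013 -1.    ] q7 -0.02
tq1 [[0.4653 0.239  0.05  ]]
tq2 [[0.4644 0.1458 0.05  ]]
orange [[0.5104 0.0319 0.05  ]]
```

```bash
python3 -m inch '[-216,-119,-5,42,0,-432,-238,-9,84.5,0,-432,-238,-9,84.5,0,-432,-238,-9,84.5,0,-432,-238,-9,84.5,0,-432,-238,-9,84.5,0,-432,-238,-9,84.5,0,-432,-238,-9,84.5,0,-432,-238,-9,84.5,0,-432,-238,-9,84.5,0]' 40; python3 -m inch '[0,0,0,0,0,0,0,0,0,0,0,0,0,0,0,0,0,0,0,0]'; python3 - <<'E'
from h import *
delta(.57,.175,.24,-21)
E
```

```text
time_s: 0.98
tcp_pos: [0.5275, 0.2371, 0.2389]
tool_rot: [-0.0, 0.757, 0.653, -0.0]
ft_force: [0.2, -0.5, -0.4]
grip_width: 0.0422
time_s: 1.32
tcp_pos: [0.5259, 0.2405, 0.2386]
tool_rot: [-0.001, 0.755, 0.656, -0.0]
ft_force: [0.1, 0.9, 1.1]
grip_width: 0.0428
shift mm [-58.8  52.8  -1.5] roll 13.0 cur yaw -8.0 tilt [-0.0013  0.0008 -1.    ] q7 -0.38
```

```bash
python3 -m inch '[-59,53,-1.5,13,0,-59,53,-1.5,13,0,-59,53,-1.5,13,0,-59,53,-1.5,13,0,-59,53,-1.5,13,0]'; python3 - <<'E'
from h import *
delta(.57,.175,.24,-21)
s=manip.get_state();im=manip.read_camera('wrist');cv2.imwrite('pics/w1.png',im[:,:,::-1])
np.save('pics/w1.npy',np.r_[s['tcp_pos'],s['tool_rot']])
C=cam('wrist',s)
for c in RNG:
    for a,ce,m in blobs(im,c,100)[:2]:
        print(c,a,ce,plane(C,ce,.096)[0])
E
```

```text
time_s: 1.73
tcp_pos: [0.5702, 0.1747, 0.2401]
tool_rot: [-0.001, 0.824, 0.567, -0.0]
ft_force: [0.1, 0.5, 0.2]
grip_width: 0.0426
shift mm [ 0.2 -0.3  0.1] roll 0.0 cur yaw -21.0 tilt [-0.0013  0.0011 -1.    ] q7 -0.43
blue 349 [277.6 240.6] [0.5522 0.1285 0.096 ]
yellow 4652 [510.4 336.5] [ 0.7697 -0.089   0.096 ]
yellow 271 [278.2 193.2] [0.5715 0.1773 0.096 ]
green 381 [278.2 140.5] [0.5902 0.2262 0.096 ]
red 715 [383.5 382.4] [ 0.6086 -0.1051  0.096 ]
red 441 [409.9 405.5] [ 0.6313 -0.1564  0.096 ]
```

View pics/w1.png

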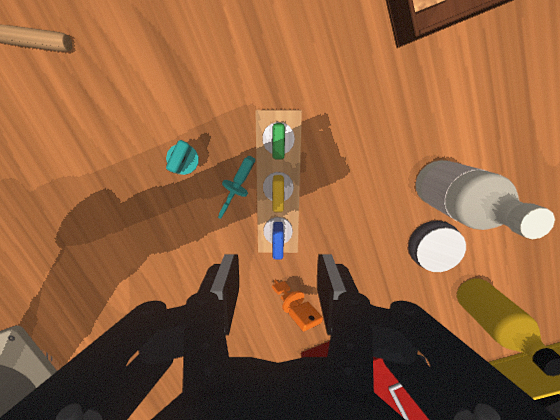

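Wrist view: stand axis is vertical in the image, heads green (278,140), yellow (278,193), blue (278,240). The bottom edge of each blob is the head's far top edge (z = 96 mm), so I'll use that.

```bash
python3 - <<'E'
from h import *
v=np.load('pics/w1.npy');s=dict(tcp_pos=v[:3],tool_rot=v[3:])
im=cv2.imread('pics/w1.png')[:,:,::-1].copy();C=cam('wrist',s);R=rot(s)
hsv=cv2.cvtColor(im,cv2.COLOR_RGB2HSV)
for c in('blue','yellow','green'):
    m=[b[2] for b in blobs(im,c,100) if 250<b[1][0]<300][0]
    ys,xs=np.where(m); print(c,xs.min(),xs.max(),ys.min(),ys.max())
    u=(xs.min()+xs.max()+1)/2; 
    far=plane(C,(u,ys.max()+1),.096)[0]; cen=far+R[:,0]*.017*(1)
    if R[:2,0]@np.array([.36,.93])<0: cen=far-R[:,0]*.017
    w=plane(C,[(xs.min(),ys.max()-3),(xs.max()+1,ys.max()-3)],.096); 
    print(' centre',cen,'in tool',R.T@(cen-s['tcp_pos'])*1000,'thick',np.linalg.norm(w[0]-w[1]))
# stand corners
print('stand',plane(C,[(257,109),(301,109),(257,253),(299,253)],.05), (R.T@(plane(C,[(257,109),(301,109),(257,253),(299,253)],.05)-s['tcp_pos']).T*1000).round(1).T)
cv2.imwrite('pics/w1c.png',cv2.resize(im[95:265,200:350,::-1],None,fx=3.5,fy=3.5,interpolation=cv2.INTER_CUBIC))
E
```

```text
blue 273 282 222 258
 centre [0.5509 0.1237 0.096 ] in tool [-54.6693   0.5061 144.0259] thick 0.010919327060329399
yellow 273 283 175 211
 centre [0.5707 0.1743 0.096 ] in tool [ -0.3288   0.9322 144.0553] thick 0.011379838054600676
green 273 284 123 158
 centre [0.5907 0.2253 0.096 ] in tool [ 54.4514   1.2992 144.085 ] thick 0.011719640481015028
stand [[0.5793 0.262  0.05  ]
 [0.6237 0.2451 0.05  ]
 [0.5144 0.1027 0.05  ]
 [0.564  0.0838 0.05  ]] [[ 84.7 -22.4 190.1]
 [ 84.7  25.1 190.1]
 [-87.3 -26.  190.1]
 [-87.2  27.1 190. ]]
```

View pics/w1c.png

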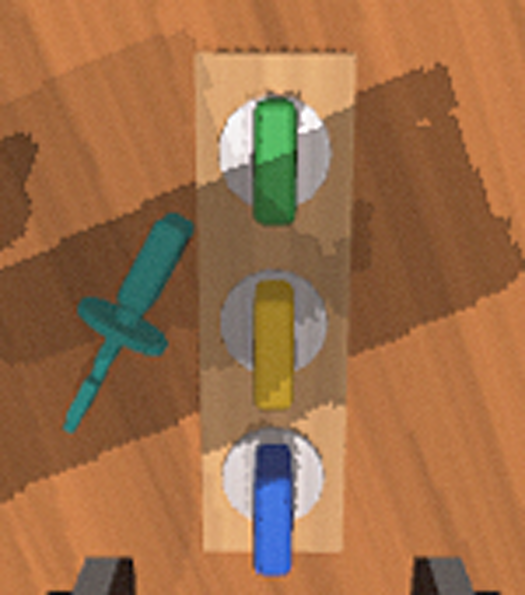

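```bash
python3 - <<'E'
from h import *
for n in('side','top'):
    im=manip.read_camera(n);c=im[190:320,200:360] if n=='side' else im[170:290,180:320]
    cv2.imwrite(f'pics/{n}1.png',cv2.resize(c[:,:,::-1],None,fx=4,fy=4,interpolation=cv2.INTER_CUBIC))
E
```

```text
(no output)
```

View pics/side1.png

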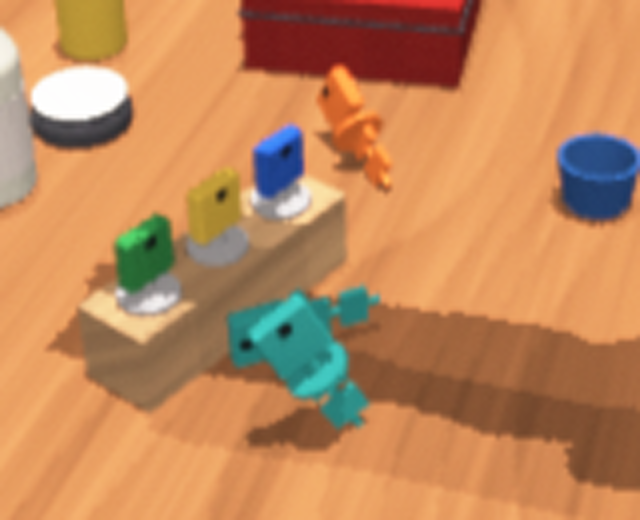

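View pics/top1.png

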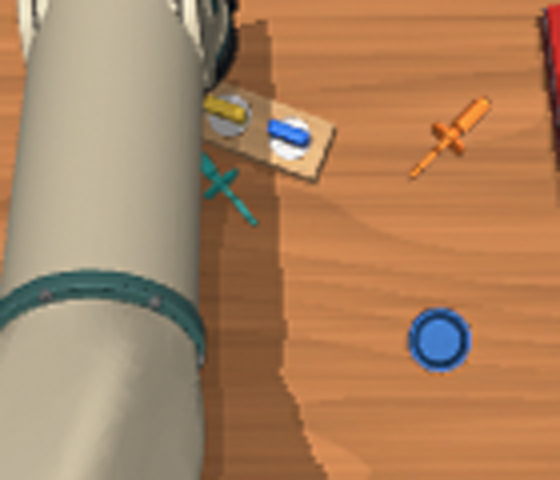

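Two of the turquoise/orange look-alikes, which started upright on the bench, have toppled by themselves; they now lie below my finger heights. I'll take the blue key first.

```bash
python3 -m inch '[-30,0.5,30,0,0,-54.5,0.5,65,0,0,-54.5,0.5,100,0,0,-54.5,0.5,130,0,0,-54.5,0.5,155,0,0,-54.5,0.5,170,0,0,-54.5,0.5,179,0,0,-54.5,0.5,179,0,0,-54.5,0.5,179,0,0,-54.5,0.5,179,0,0]' 60; python3 - <<'E'
from h import *
delta(.551,.1237,.061,-21)
s=manip.get_state();im=manip.read_camera('wrist');cv2.imwrite('pics/w2.png',im[:,:,::-1])
E
```

```text
time_s: 2.72
tcp_pos: [0.5527, 0.1225, 0.0625]
tool_rot: [0.0, 0.825, 0.566, 0.001]
ft_force: [0.2, -0.2, 0.4]
grip_width: 0.0428
shift mm [ 0.5 -2.   1.5] roll -0.1 cur yaw -21.1 tilt [ 0.0021  0.0006 -1.    ] q7 -0.23
```

View pics/w2.png

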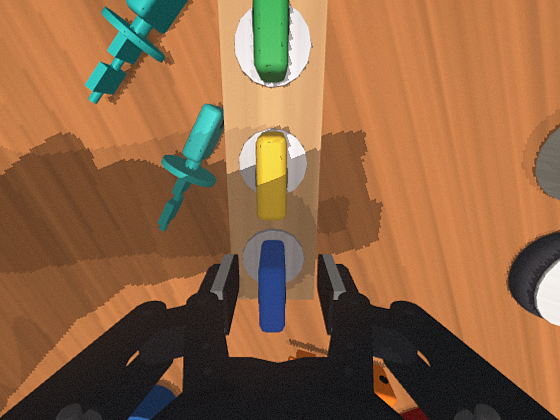

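Blue head sits at u≈271, finger midline u≈279, so about 2–3 mm off toward −y of the tool; correct and close.

```bash
python3 -m inch '[0.5,-2.5,1.5,0,0,0.5,-2.5,1.5,0,0,0.5,-2.5,1.5,0,0]' 60; python3 - <<'E'
from h import *
delta(.551,.1237,.061,-21)
s=manip.get_state();im=manip.read_camera('wrist');cv2.imwrite('pics/w3.png',im[:,:,::-1])
C=cam('wrist',s)
print(proj(C,[s['tcp_pos'],s['tcp_pos']-rot(s)[:,2]*.035]))
b=[b for b in blobs(im,'blue',300) if 230<b[1][0]<320][0]
ys,xs=np.where(b[2]);print(b[:2],xs.min(),xs.max(),ys.min(),ys.max())
E
```

```text
time_s: 3.02
tcp_pos: [0.5497, 0.1236, 0.0604]
tool_rot: [-0.0, 0.825, 0.566, 0.0]
ft_force: [-0.3, 0.1, -0.6]
grip_width: 0.0426
shift mm [ 0.5  1.2 -0.6] roll -0.1 cur yaw -21.1 tilt [ 0.0005  0.0004 -1.    ] q7 -0.23
[[277.4247 264.965 ]
 [277.3132 304.3675]]
(np.int32(2327), array([278.9, 288.5])) 266 292 242 334
```

```bash
python3 -m inch '[0,0,0,0,-1,0,0,0,0,-1,0,0,0,0,-1,0,0,0,0,-1,0,0,0,0,-1]' 60; python3 - <<'E'
from h import *
s=manip.get_state();print(s['tcp_pos'],s['ft_force'],s['grip_width'])
E
python3 -m inch '[0,0,-20,0,-1,0,0,-50,0,-1,0,0,-80,0,-1,0,0,-110,0,-1,0,0,-120,0,-1,0,0,-120,0,-1,0,0,-120,0,-1]' ; python3 - <<'E'
from h import *
s=manip.get_state();im=manip.read_camera('wrist');cv2.imwrite('pics/w4.png',im[:,:,::-1])
b=[b for b in blobs(im,'blue',300) if 230<b[1][0]<320][0]
ys,xs=np.where(b[2]);print(b[:2],xs.min(),xs.max(),ys.min(),ys.max())
im=manip.read_camera('side');cv2.imwrite('pics/s4.png',im[:,:,::-1])
delta(.5656,-.2077,.24,6)
E
```

```text
time_s: 3.48
tcp_pos: [0.5499, 0.1233, 0.0601]
tool_rot: [0.0, 0.825, 0.565, 0.0]
ft_force: [-0.1, 0.2, 3.0]
grip_width: 0.0113
[0.5499 0.1233 0.0601] [-0.1365  0.1856  2.9503] 0.011275832234565311
time_s: 4.07
tcp_pos: [0.5492, 0.1235, 0.1794]
tool_rot: [-0.0, 0.825, 0.566, -0.0]
ft_force: [-0.8, -0.6, -0.9]
grip_width: 0.0115
(np.int32(2347), array([277.5, 288.3])) 264 291 242 334
shift mm [-302.7  135.2  -61.8] roll -27.1 cur yaw -21.1 tilt [-0.0035 -0.0006 -1.    ] q7 -0.31
```

View pics/w4.png

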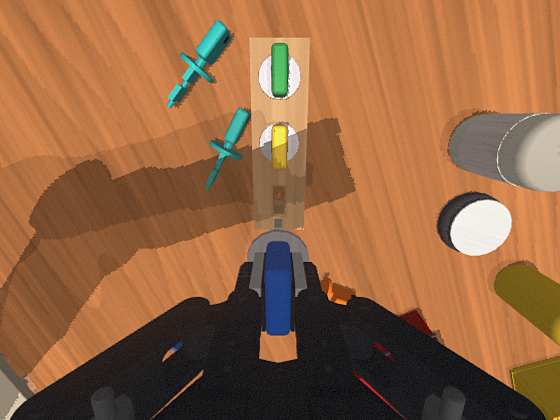

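View pics/s4.png

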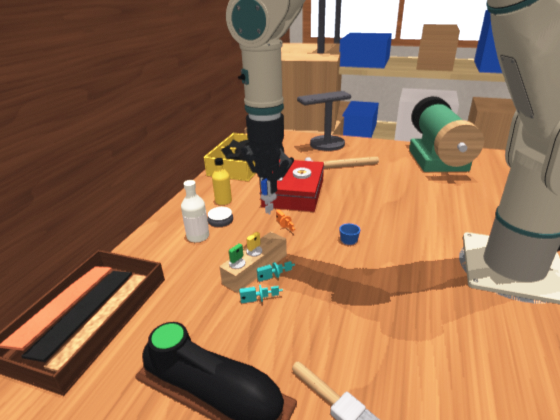

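Blue key is held upright (head u 264–291), slot seen empty at (278,200). Next I hover beside the lock, keeping it in the wrist view.

```bash
python3 - <<'E'
from h import *
delta(.573,-.278,.185,6)
E
```

```text
shift mm [-365.5  167.6   -6.7] roll -27.1 cur yaw -21.1 tilt [-0.0035 -0.0006 -1.    ] q7 -0.31
```

```bash
python3 -m inch '[-30,14,-6,-3,-1,-65,30,-6,-6,-1,-101,46,-6,-9,-1,-138,63,-6,-12,-1,-175,80,-6,-15,-1,-212,97,-6,-18,-1,-249,114,-6,-21,-1,-286,131,-6,-24,-1,-321,147,-6,-26,-1,-350,160,-6,-27,-1]'; python3 - <<'E'
from h import *
delta(.573,-.278,.185,6)
E
```

```text
time_s: 5.0
tcp_pos: [0.5711, -0.2643, 0.1837]
tool_rot: [-0.001, 0.67, 0.742, -0.001]
ft_force: [0.4, 0.8, -1.5]
grip_width: 0.0114
shift mm [-13.9   0.5  -1.3] roll -0.2 cur yaw 5.8 tilt [-0.0032  0.0003 -1.    ] q7 0.67
```

```bash
python3 -m inch '[-14,0.5,-1,0,-1,-14,0.5,-1,0,-1,-14,0.5,-1,0,-1,-14,0.5,-1,0,-1]'; python3 - <<'E'
from h import *
s=manip.get_state();im=manip.read_camera('wrist');cv2.imwrite('pics/w5.png',im[:,:,::-1])
np.save('pics/w5.npy',np.r_[s['tcp_pos'],s['tool_rot']])
cv2.imwrite('pics/w5c.png',cv2.resize(im[80:260,200:360,::-1],None,fx=3.3,fy=3.3,interpolation=cv2.INTER_CUBIC))
b=[b for b in blobs(im,'blue',300) if 230<b[1][0]<320][0]
ys,xs=np.where(b[2]);print(b[:2],xs.min(),xs.max(),ys.min(),ys.max())
E
```

```text
time_s: 5.33
tcp_pos: [0.5744, -0.2722, 0.1854]
tool_rot: [-0.002, 0.669, 0.743, 0.0]
ft_force: [1.1, 0.5, -0.6]
grip_width: 0.0115
(np.int32(2351), array([277.6, 288.3])) 264 291 242 334
```

View pics/w5.png

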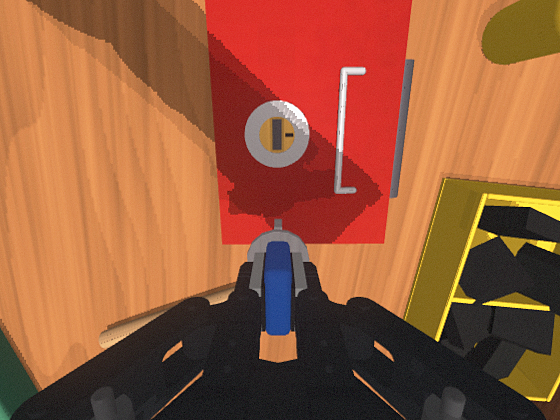

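View pics/w5c.png

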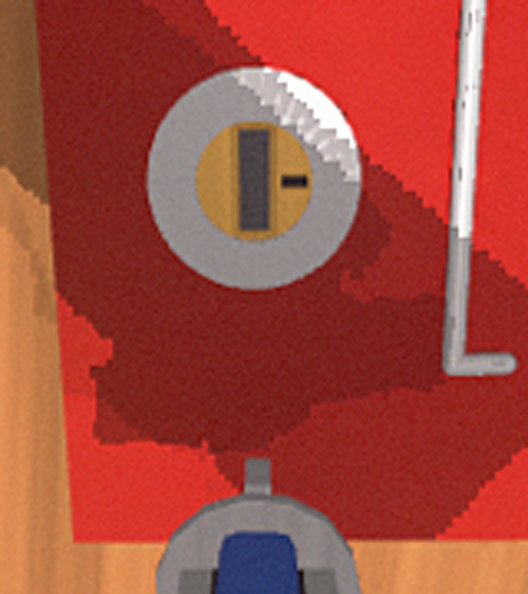

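```bash
cat >> h.py <<'E'
def toolpt(uv,dz):
    """point in tool frame (mm) on plane tool-z = dz (m)"""
    c=manip.get_calibration('wrist');K=np.array(c['mtx']);H=np.array(c['hand_eye'])
    d=H[:3,:3]@np.linalg.inv(K)@np.r_[uv,1];o=H[:3,3]; return (o+d*((dz-o[2])/d[2]))*1000
E
python3 - <<'E'
from h import *
v=np.load('pics/w5.npy');s=dict(tcp_pos=v[:3],tool_rot=v[3:]);C=cam('wrist',s);R=rot(s)
im=cv2.imread('pics/w5.png')[:,:,::-1].copy()
hsv=cv2.cvtColor(im,cv2.COLOR_RGB2HSV);m=cv2.inRange(hsv,(15,120,60),(30,255,255))
n,l,st,ce=cv2.connectedComponentsWithStats(m)
for i in range(1,n):
    if 240<ce[i][0]<310 and 100<ce[i][1]<170 and st[i,4]>30: print('brass',st[i],ce[i])
g=((hsv[...,1]<70)&(hsv[...,2]<120)).astype(np.uint8)[118:152,262:283]
n,l,st,ce=cv2.connectedComponentsWithStats(g)
for i in range(1,n):
    if st[i,4]>40: print('slot',st[i],ce[i]+[262,118])
for z,uv in((.075,(276.8,133.9)),(.073,(276.8,134.5))): 
    p=plane(C,uv,z)[0];print('lock',p,R.T@(p-s['tcp_pos'])*1000)
p=plane(C,[(244.8,134),(309,134)],.075);print('boss dia',np.linalg.norm(p[0]-p[1]))
# key in hand: grasp heights: key grip pt at tcp z -0.0189 (stand, tcp .0601 vs grip .079)
gz=-(.079-.0603)
print('head far edge',toolpt((278,335),gz-.017),'tip',toolpt((278.2,219.5),gz+.073))
E
```

```text
brass [260 117  34  36 660] [276.047  134.6727]
slot [ 11   2   8  29 232] [276.5 134. ]
lock [ 0.5662 -0.209   0.075 ] [ 63.4312  -1.4273 110.636 ]
lock [ 0.5662 -0.2096  0.073 ] [ 62.82    -1.4341 112.6341]
boss dia 0.054175318680259495
head far edge [-15.5239  -0.338  -35.7   ] tip [ 7.0464 -0.1967 54.3   ]
```

```bash
python3 - <<'E'
from h import *
gz=-(.079-.0603)
im=cv2.imread('pics/w5.png');cv2.imwrite('pics/w5d.png',cv2.resize(im[205:345,225:335],None,fx=4.2,fy=4.2,interpolation=cv2.INTER_CUBIC))
print('collar far edge',toolpt((278,229.5),gz+.025),toolpt((278,229.5),gz+.029))
for x in (11,7): print(x)
E
```

```text
collar far edge [18.5638 -0.3797  6.3   ] [16.9593 -0.3753 10.3   ]
11
7
```

View pics/w5d.png

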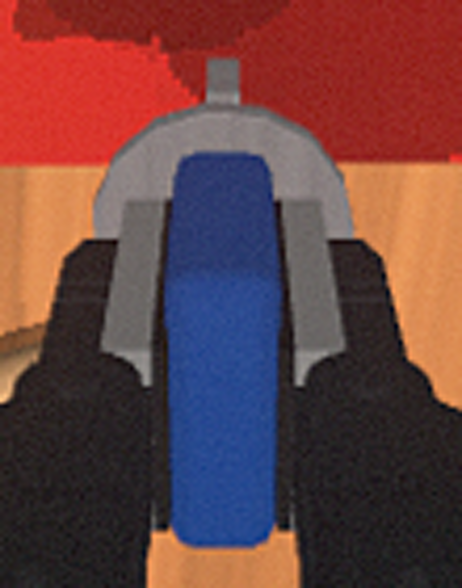

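Lock at image (277,134): boss diameter 54.2 mm measured (55 given), position (0.566,−0.209). It agrees with the top view, and the slot is parallel to the tool x. Move over it and stop just above.

```bash
python3 -m inch '[20,-0.5,0,0,-1,45,-1,0,0,-1,60,-1,10,0,-1,62.6,-1,30,0,-1,62.6,-1,46,0,-1,62.6,-1,46,0,-1,62.6,-1,46,0,-1,62.6,-1,46,0,-1]'; python3 - <<'E'
from h import *
delta(.5662,-.2094,.14,6)
s=manip.get_state();im=manip.read_camera('wrist');cv2.imwrite('pics/w6.png',cv2.resize(im[100:350,180:380,::-1],None,fx=2.4,fy=2.4))
im=manip.read_camera('side');cv2.imwrite('pics/s6.png',cv2.resize(im[100:230,230:380,::-1],None,fx=4,fy=4))
E
```

```text
time_s: 6.05
tcp_pos: [0.5679, -0.2121, 0.1417]
tool_rot: [0.0, 0.67, 0.743, 0.0]
ft_force: [0.4, -1.1, -0.9]
grip_width: 0.0113
shift mm [ 2.9 -1.4  1.7] roll -0.1 cur yaw 5.9 tilt [ 0.001  -0.0002 -1.    ] q7 0.62
```

View pics/w6.png

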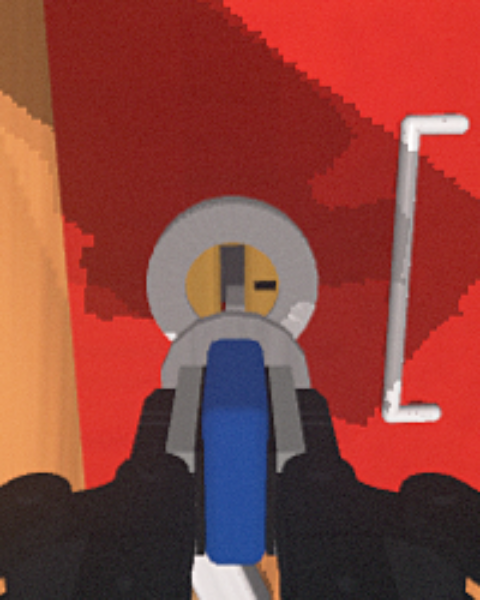

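View pics/s6.png

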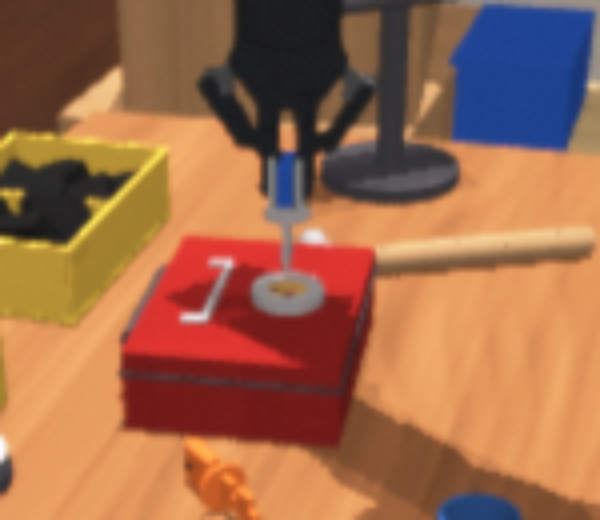

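```bash
python3 - <<'E'
from h import *
for z in (.1395,.1417):
    # boss: left 147/right 318 -> centre ; top edge crop v=199; slot top end v=245
    print(toolpt((180+232.5/2.4,100+199/2.4),z-.075), toolpt((180+232/2.4,100+245/2.4),z-.073))
    print(toolpt((180+147/2.4,100+282/2.4),z-.075),toolpt((180+318/2.4,100+282/2.4),z-.075))
    # blade visible
print(toolpt((180+235/2.4,100+308/2.4),.0503))
E
```

```text
[31.6132 -1.1926 64.5   ] [16.5046 -1.3474 66.5   ]
[  4.9183 -28.0827  64.5   ] [ 5.0046 25.721  64.5   ]
[31.1178 -1.1996 66.7   ] [15.8548 -1.3559 68.7   ]
[  4.139  -28.3756  66.7   ] [ 4.2262 26.0003 66.7   ]
[ 1.8095 -0.3889 50.3   ]
```

```bash
python3 -m inch '[2,-1,3,0,-1,2,-1,6,0,-1,2,-1,9,0,-1,2,-1,12,0,-1,2,-1,15,0,-1,2,-1,18,0,-1,2,-1,18,0,-1]'; python3 - <<'E'
from h import *
delta(.5662,-.2094,.1217,6)
s=manip.get_state();print(s['ft_force'],s['wrist_torque']);im=manip.read_camera('wrist');cv2.imwrite('pics/w7.png',cv2.resize(im[100:350,180:380,::-1],None,fx=2.4,fy=2.4))
E
```

```text
time_s: 6.73
tcp_pos: [0.5656, -0.2105, 0.1221]
tool_rot: [-0.001, 0.67, 0.742, -0.0]
ft_force: [-0.8, 1.2, -2.0]
grip_width: 0.0115
shift mm [1.  0.7 0.4] roll -0.1 cur yaw 5.9 tilt [-0.0013  0.0005 -1.    ] q7 0.62
[-0.8254  1.2177 -1.9597] [-0.0543 -0.0244  0.0127]
```

View pics/w7.png

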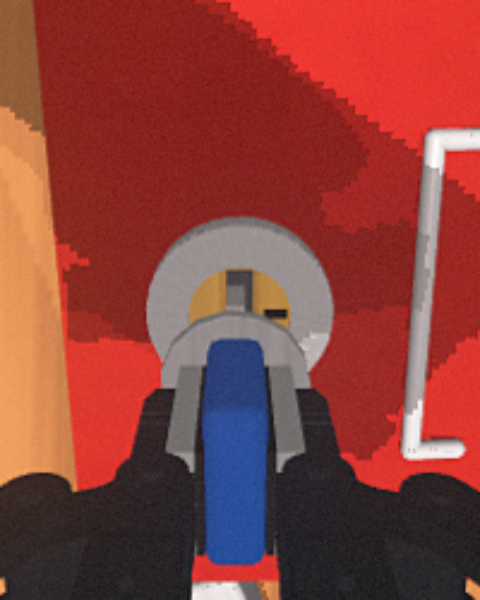

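The tip is inside the slot with no contact force; continue.

```bash
python3 -m inch '[0.5,0.3,5,0,-1,0.5,0.3,10,0,-1,0.5,0.3,15,0,-1,0.5,0.3,20,0,-1,0.5,0.3,25,0,-1,0.5,0.3,30,0,-1,0.5,0.3,30,0,-1]'; python3 - <<'E'
from h import *
delta(.5662,-.2094,.0853,6)
s=manip.get_state();print(s['ft_force'],s['wrist_torque'])
E
```

```text
time_s: 7.37
tcp_pos: [0.5655, -0.2098, 0.0916]
tool_rot: [-0.001, 0.67, 0.742, -0.0]
ft_force: [-0.3, 0.5, -0.4]
grip_width: 0.0113
shift mm [0.3 0.7 6.3] roll -0.1 cur yaw 5.9 tilt [-0.002   0.0007 -1.    ] q7 0.63
[-0.3472  0.4609 -0.3555] [ 0.0241  0.0764 -0.0366]
```

```bash
python3 -m inch '[0,0,3,0,-1,0,0,6,0,-1,0,0,8,0,-1,0,0,9,0,-1,0,0,9,0,-1,0,0,9,0,-1]'; python3 - <<'E'
from h import *
delta(.5662,-.2094,.0853,6)
s=manip.get_state();print(s['ft_force'],s['wrist_torque'])
E
```

```text
time_s: 7.87
tcp_pos: [0.5664, -0.2101, 0.0851]
tool_rot: [0.0, 0.67, 0.742, 0.0]
ft_force: [-1.7, 0.9, 7.6]
grip_width: 0.0112
shift mm [ 0.8 -0.1 -0.2] roll -0.1 cur yaw 5.9 tilt [ 0.0005  0.0002 -1.    ] q7 0.64
[-1.7068  0.9049  7.5538] [ 0.2076  0.5444 -0.0106]
```

Home: z 0.0851 against 0.0853 expected, 7.6 N contact. Turn clockwise (+roll) and watch the torque.

```bash
for i in 1; do python3 -m inch '[0,0,0,4,-1,0,0,0,8,-1,0,0,0,12,-1,0,0,0,16,-1,0,0,0,20,-1,0,0,0,20,-1]' 100; done; python3 - <<'E'
from h import *
delta(.5662,-.2094,.0853,6);s=manip.get_state();print(s['ft_force'],s['wrist_torque'])
E
python3 -m inch '[0,0,0,4,-1,0,0,0,8,-1,0,0,0,12,-1,0,0,0,12,-1]'; python3 - <<'E'
from h import *
delta(.5662,-.2094,.0853,6);s=manip.get_state();print(s['ft_force'],s['wrist_torque'])
E
```

```text
time_s: 8.37
tcp_pos: [0.5664, -0.2105, 0.0851]
tool_rot: [0.0, 0.79, 0.614, 0.0]
ft_force: [-3.0, 0.7, 6.8]
grip_width: 0.0107
shift mm [ 1.  -0.5 -0.2] roll -20.3 cur yaw -14.3 tilt [ 0.0006 -0.0005 -1.    ] q7 0.38
[-3.0125  0.6764  6.7689] [ 0.0512  0.6218 -0.0616]
time_s: 8.7
tcp_pos: [0.566, -0.2103, 0.0851]
tool_rot: [0.0, 0.849, 0.528, -0.0]
ft_force: [-3.4, 1.3, 8.6]
grip_width: 0.0106
shift mm [ 0.9 -0.3 -0.2] roll -32.3 cur yaw -26.3 tilt [-0.0001 -0.0001 -1.    ] q7 0.23
[-3.4065  1.3014  8.5578] [ 0.1551  0.7476 -0.0519]
```

Turned 0.56 rad with only 0.05 N m, so this seems to be the right key. On to the stop.

```bash
python3 -m inch '[0,0,0,4,-1,0,0,0,8,-1,0,0,0,12,-1,0,0,0,12,-1]' ; python3 - <<'E'
from h import *
delta(.5662,-.2094,.0853,6);s=manip.get_state();print(s['ft_force'],s['wrist_torque'])
E
python3 -m inch '[0,0,0,2,-1,0,0,0,4,-1,0,0,0,6,-1,0,0,0,6,-1]'; python3 - <<'E'
from h import *
delta(.5662,-.2094,.0853,6);s=manip.get_state();print(s['ft_force'],s['wrist_torque'])
im=manip.read_camera('wrist');cv2.imwrite('pics/w8.png',cv2.resize(im[100:350,180:380,::-1],None,fx=2.4,fy=2.4))
E
```

```text
time_s: 9.03
tcp_pos: [0.5657, -0.2102, 0.0851]
tool_rot: [-0.0, 0.9, 0.436, -0.0]
ft_force: [-3.8, 1.5, 8.4]
grip_width: 0.0106
shift mm [ 0.9 -0.  -0.2] roll -44.3 cur yaw -38.3 tilt [-0.0007  0.0004 -1.    ] q7 0.08
[-3.7961  1.5097  8.4481] [ 0.284  0.887 -0.077]
time_s: 9.37
tcp_pos: [0.5655, -0.21, 0.0851]
tool_rot: [-0.0, 0.921, 0.39, -0.0]
ft_force: [-4.6, 1.3, 9.4]
grip_width: 0.0108
shift mm [ 0.9  0.1 -0.2] roll -50.1 cur yaw -44.1 tilt [-0.0011  0.0006 -1.    ] q7 0.01
[-4.6366  1.3195  9.3913] [0.2228 0.9802 0.3592]
```

View pics/w8.png

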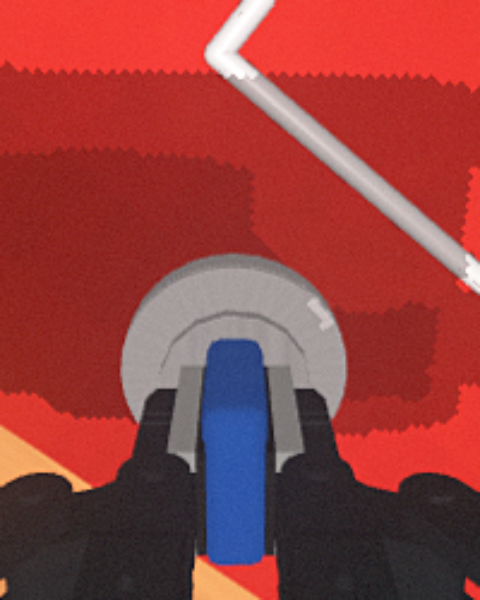

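Torque jumps to 0.36 N m at 50° (expected stop 0.65 + 0.17 rad = 47°), and the collar sits flat on the boss. I'll press a bit further to be sure, then release.

```bash
python3 -m inch '[0,0,0,2,-1,0,0,0,4,-1,0,0,0,4,-1,0,0,0,4,-1]'; python3 - <<'E'
from h import *
delta(.5662,-.2094,.0853,6);s=manip.get_state();print(s['ft_force'],s['wrist_torque'])
E
```

```text
time_s: 9.75
tcp_pos: [0.5655, -0.2099, 0.0851]
tool_rot: [-0.0, 0.933, 0.359, -0.001]
ft_force: [-4.5, 0.8, 10.4]
grip_width: 0.011
shift mm [ 0.9  0.1 -0.2] roll -53.9 cur yaw -47.9 tilt [-0.0014  0.0005 -1.    ] q7 -0.04
[-4.4754  0.8111 10.3797] [0.2771 1.024  0.8689]
```

```bash
python3 -m inch '[0,0,0,-3,-1,0,0,0,-3,-1,0,0,0,-3,-0.3,0,0,0,-3,-0.3,0,0,0,-3,-0.3,0,0,0,-3,-0.3]' 20; python3 -m inch '[0,0,-10,0,-0.3,0,0,-25,0,-0.3,0,0,-45,0,-0.3,0,0,-75,0,-0.3,0,0,-110,0,-0.3,-50,0,-120,0,-0.3,-70,0,-120,0,-0.3,-70,0,-120,0,-0.3,-70,0,-120,0,-0.3]'; python3 - <<'E'
from h import *
s=manip.get_state();im=manip.read_camera('wrist');cv2.imwrite('pics/w9.png',im[:,:,::-1])
np.save('pics/w9.npy',np.r_[s['tcp_pos'],s['tool_rot']])
im=manip.read_camera('side');cv2.imwrite('pics/s9.png',im[:,:,::-1])
E
```

```text
time_s: 10.25
tcp_pos: [0.5666, -0.2101, 0.0838]
tool_rot: [0.0, 0.924, 0.382, 0.0]
ft_force: [0.3, 0.6, -0.3]
grip_width: 0.0299
time_s: 11.0
tcp_pos: [0.5155, -0.2615, 0.2053]
tool_rot: [0.001, 0.925, 0.379, 0.0]
ft_force: [-0.4, -0.0, -1.2]
grip_width: 0.0298
```

View pics/w9.png

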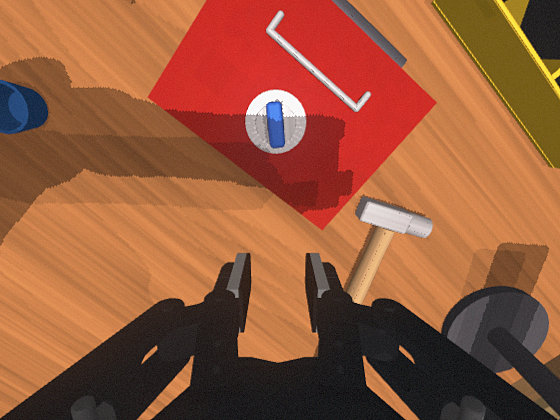

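View pics/s9.png

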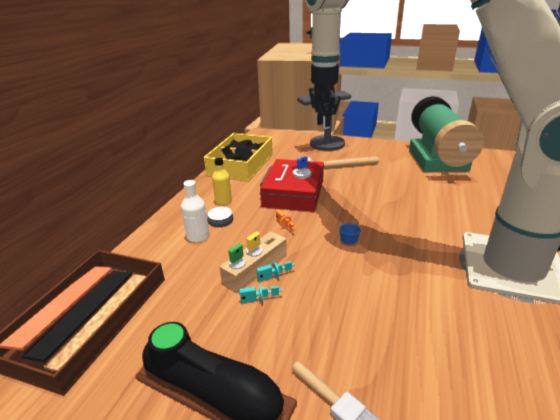

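```bash
python3 - <<'E'
from h import *
v=np.load('pics/w9.npy');s=dict(tcp_pos=v[:3],tool_rot=v[3:]);C=cam('wrist',s)
im=cv2.imread('pics/w9.png')[:,:,::-1].copy()
b=[b for b in blobs(im,'blue',100) if 230<b[1][0]<320][0]
ys,xs=np.where(b[2]);P=plane(C,np.c_[xs,ys],.121)[:,:2]
r=cv2.minAreaRect((P*1000).astype(np.float32));print(b[:2],r)
w,V=np.linalg.eigh(np.cov(P.T));d=V[:,1];d=d*np.sign(d[1]);print('key y axis cw from world y deg',np.degrees(np.arctan2(d[0],d[1])),' box y yaw: 6 ccw')
# head far/top edge height check: collar boss centre vs collar
cv2.imwrite('pics/w9c.png',cv2.resize(im[70:170,210:340,::-1],None,fx=5,fy=5,interpolation=cv2.INTER_CUBIC))
i2=manip.read_camera('top');cv2.imwrite('pics/t9.png',cv2.resize(i2[100:280,120:420,::-1],None,fx=2.6,fy=2.6))
E
```

```text
(np.int32(670), array([275.2, 124.1])) ((565.653564453125, -210.5049591064453), (32.67211151123047, 11.346895217895508), 50.025718688964844)
key y axis cw from world y deg 39.83190561039899  box y yaw: 6 ccw
```

View pics/w9c.png

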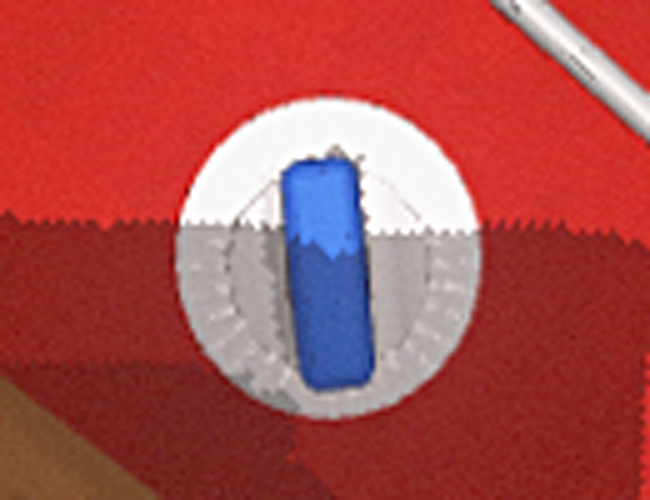

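View pics/t9.png

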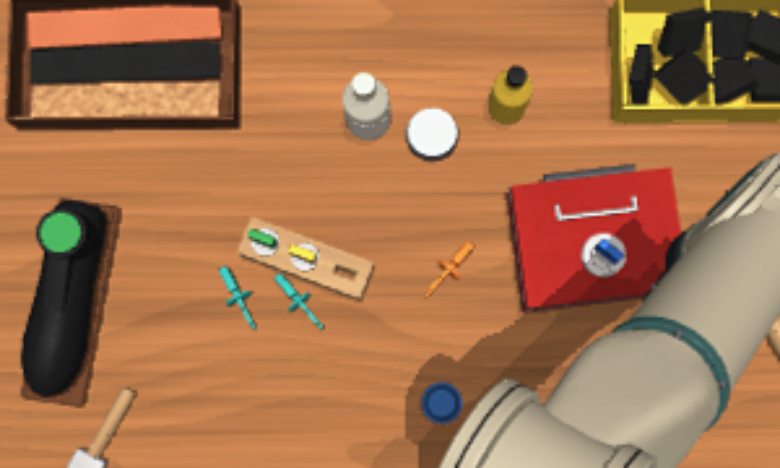

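The key stands 46° (0.80 rad) clockwise of the locked direction. The stop is at about 0.82 with play, and a wrong key could reach only about 0.5. The collar is flat on the boss and the gripper is clear.

```bash
python3 - <<'E'
from station import manip
print(manip.hand_in(), manip.get_state()['time_s'])
E
```

```text
the job is handed in; nothing more can be done
the job is handed in; nothing more can be done
```

The box is unlocked: the blue key was the first one I tried, and it turned out to be the right one. I handed the job in after about 11 s, with the gripper open and clear; hand-in gave no verdict.

- **Key home:** I pushed the blue key down until its collar met the lock face. The tool stopped at 85.1 mm against 85.3 mm expected, with about 8 N of contact force.
- **Turn:** Turning clockwise took almost no torque (under 0.1 N m) up to 44°. The torque then rose to 0.87 N m at 54° commanded, which I took as the stop. A wrong key would have jammed at about 27°.
- **Last picture:** The key head stands about 46° (0.80 rad) clockwise of the locked direction, against about 0.82 rad expected with play. The collar looks flat on the lock. I could not see the plug itself, because the collar covers it.
- **Other keys:** The yellow and green keys were never touched and still stand in the stand.

**Checks that disagreed:**
- Tool position readings scattered by 1–2 mm.
- My estimates of where the key sat in the gripper differed by about 1 mm. That was small enough for the slot.
- The orange and turquoise look-alikes were upright at the start and fell over early on. The gripper was about 0.23 m or more above the bench then, and I did not touch them.

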